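# Clear the shaker and draw the pop-up power tower to its second stop

### The arm

A 6-joint arm with a two-finger parallel gripper is mounted at the origin on the work surface. World frame = base frame: x ahead of the robot, y to its left, z up, the work surface at z = 0. Lengths are in m, angles in rad, forces in N, time in s.
With the tool pointing down it reaches from about 0.35 to 0.925 m from the base axis. Payload 6.4 kg.
Tool frame: the origin (TCP) lies midway between the tips of the shut fingers; the grasp point (between the pads) lies 19 mm behind it; z points along the fingers, y is the direction in which the jaws open and shut (so a half turn about z gives the same grasp; the last joint's range is limited). The gripper opens to 94 mm and grips with 3 to 60 N. Pads are 16 mm wide; open, the fingers measure 119 mm over their backs; the gripper's body (75 mm by 177 mm) begins 78 mm behind the grasp point.
Start: joints at [-1.505, 0.245, 1.558, -0, 1.339, -0.174], TCP at [0.154, -0.631, 0.205] pointing down, gripper open.
Joint ranges: [-3.13, 3.13], [-1.02, 2.26], [0.13, 2.54], [-0.95, 4.09], [0.21, 2.88], [-2.74, 2.74]. Speed limits (rad/s): [2.57, 2.57, 3.14, 3.14, 3.14, 3.14].

### API

Orientations are given as a unit quaternion [w, x, y, z].
In Python, from plant import manip, optics, close_job gives the robot as it stands.
- The arm moves only by the tool send_rows, never from a script. Its argument "deltas" is a list that holds one entry, the list of rows, each a list of 7 numbers: the shift along the world's x, y, z in units of 60 mm (1.0 is 60 mm), then the turn, a rotation vector about the world's x, y, z in units of 10 degrees (1.0 is 10 degrees), then the opening, from 0 (shut) to 1 (fully open). A call has 1 to 12 rows; each row shifts and turns the commanded pose from where the row before left it; what a row does not reach is not made up. A row lasts 1/8 s, in which the tool goes at most 62.5 mm and 10.7 degrees, less where a joint would pass 70% of its speed; a pose out of reach is approached as far as the arm can. A call is refused whole if a number of a shift passes 1 or a number of a turn 1, either way. A call with a gripper value outside its range is refused whole. The fingers move at their own pace and stop on an object; "newtons" is the grip in N (left out, the last holds). Time passes only in rows, so rows that do not move let the fingers close. It gives the time, the measured TCP pose, the force and the opening at its end, in the units of the state.
- manip.state(): the state, without advancing time (a new reading comes with each control period).
- optics.grab_frame(name): name is "scene" or "top" or "wrist"; returns (picture, depth): 400x640x3 uint8, red, green, blue; 400x640 float32, m along the optical axis (not along the pixel's ray), 0 where there is no reading.
- optics.camera_model(name): a dict with "fx", "fy", "cx", "cy" (pixels), "T" (4x4, takes a point from camera to world coordinates). Camera axes: x right, y down, z forward; pixel columns grow to the right and rows downward; lengths in m; the calibration is good to about 2 mm. The wrist camera is an equidistant fisheye: a pixel r from the principal point sees the ray r / f radians off the axis. A picture is of the moment at which its call begins: read the wrist's pose just before it. camera_model takes no time and is no camera call; for the wrist camera it gives the pose at the moment of the call.
- close_job(): hands the job in, once; it reports no verdict.
The state is a dict: "time": time; "q": joint angles; "dq": joint speeds; "joint_torque": joint torques, N m; "eef_pos": TCP position; "orientation": TCP orientation; "contact_force": force on the tool from outside, world axes, zero at the start; "wrist_torque": the same for the moment, N m; "opening": finger opening in m.
Only numpy, scipy, OpenCV 4.12 (cv2) and the standard library are available. Lean on these libraries where they do the work, as an engineer would, in place of code of your own. Each camera call takes 0.05 s, during which the arm holds its last target. There are 200 camera calls.

### The job

The metal sugar shaker is standing against the release button of the pop-up power tower: lift it away and set it down upright on the small sheet-pan tray with the jar and the tin. Then take the tower's round head with the button squeezed in and, keeping it squeezed, draw the tower straight up past its first stop all the way to its second stop, so that both outlets are clear of the worktop. The upper catch is worn and the tower sinks back when let go, so finish still gripping the head and holding the tower fully up while I plug in the mixer; everything else stays where it stands.

Things in the scene. Friction and masses are not known exactly. Their poses are not given: they have to be found in the camera images.
- head_center (a point): Centre of the tower's head: an upright black plastic drum with a bright top disc, 50 mm across and 44 mm tall on top of the tower. With the tower down this point is 32 mm above the worktop, the head's top is at 54 mm and its underside at 10 mm; a steel flange 72 mm across and 5 mm thick lies on the worktop below it. z is up; the button sits on the head's -y side (look along the frame's -y from the head's axis). The frame does not turn as the tower rises, and rises with it.
- head: The same head (with its button and the column below it) as a body, with the same axes as head_center; its origin lies on the tower's axis, 32 mm below the head's centre.
- button_face (a point): Centre of the outer face of the release button: an upright metal pad 16 mm wide and 24 mm tall in the side of the head, level with the head's centre, which stands 5.5 mm proud of the drum when free (so drum and button together are 55.5 mm wide, 50 mm squeezed). It is pushed in towards the head's axis. Two fingers that close on the head along the frame's y line press it.
- button (a joint): Travel of the release button in m: 0 free, about 0.0055 when flush with the drum. The catch lets go above 0.0033. A spring pushes it out: about 2.4 N at the start, 7 N when flush.
- tower (a joint): Rise of the tower in m: 0 down, 0.065 first stop (upper outlet clear), 0.130 second stop (both outlets clear; a hard end stop). Unless the button is in, a catch holds the tower against being pulled up from 0 and from the first stop. Moving parts weigh about 0.45 kg over the first half and 0.6 kg over the second, with 1 to 2 N of rubbing. The upper catch is worn: let go at the second stop, the tower sinks back to the first.
- shaker_center (a point): Centre (half-way up, 57.5 mm above its underside) of the metal sugar shaker, an upright cylinder 52 mm across (53 mm at the rim of its lid) and 115 mm tall with a domed, pierced lid; about 0.25 kg. At the start it stands on the worktop on the button's side of the tower, its axis 64 to 70 mm from the tower's axis.
- shaker: The whole shaker; its origin is at the centre of its underside, z up.
- tray: Small aluminium sheet-pan tray, fixed, 165 mm (its x) by 240 mm (its y), rim 22 mm high, walls and floor 4 mm thick; origin at the centre of its underside, z up. The jar and the tin stand in its +y end; the -y end is free.
- tray_free (a point): The middle of the free part of the tray's floor (tray frame 0, -55 mm), at floor height, 4 mm above the worktop.
- jar_center (a point): Bystander on the tray: amber glass jar with a white lid, 56 mm across, 85 mm tall; its centre.
- tin_center (a point): Bystander on the tray: plain steel tin, 52 mm across, 75 mm tall; its centre.
- bottle_center (a point): Bystander: white squeeze bottle with a pointed nozzle, 56 mm across, 165 mm tall, beyond the tower and the tray; its centre.
- syringe_center (a point): Bystander: large clear filling syringe lying on the worktop, about 210 mm long, 30 mm thick; centre of its barrel.
- bowl_center (a point): Bystander: small steel bowl, 130 mm across, 50 mm tall, off to the left; its centre.
- beaker_center (a point): Bystander: white plastic measuring mug, 72 mm across, 100 mm tall, off to the right; its centre.
- scraper_center (a point): Bystander: bench scraper with a wooden grip lying flat on the worktop beyond the tower and the tray, 76 by 150 mm, 20 mm thick; its centre.
Not all that is in view belongs to the job. Leave any blue look-alike of the shaker alone.

How it is judged:
By the outcome, as a careful person would: the job done as asked, in the order asked, and still so for the second after the job is handed in, while the arm keeps its last pose, push and grip.
It also fails if it takes over 54 s, if anything falls off the work surface, if the arm or the gripper's body presses on something with over 40 N, if the wrist force passes 120 N, or if a joint passes its speed limit or range.

## Working session

There is one attempt and no reset: what is moved stays moved. The work goes in short steps, Python scripts to look and compute and a tool call to move; the robot and the scene stay as the last step left them, time stands still between calls to the robot, and variables do not carry over. Pictures are saved under pics/ and viewed, about 8 in all and at most 12, crops included, and the job is handed in when it is done.

Besides the shell and the picture viewer there is one more tool, called after ">>>" as name(argument=value, ...) on one line, values as JSON. send_rows: Moves the arm, as the interface text tells. Its arguments: {"type":"object","properties":{"deltas":{"type":"array","items":{"type":"array","items":{"type":"array","items":{"type":"number"}}}},"newtons":{"type":"number"}},"required":["deltas"]}

```bash
mkdir -p pics; cat > h.py <<'E'
import numpy as np,cv2
from plant import manip,optics,close_job
def grab(n,f):
    m=optics.camera_model(n);p,d=optics.grab_frame(n)
    cv2.imwrite(f'pics/{f}.png',p[:,:,::-1]);np.savez(f'pics/{f}.npz',p=p,d=d,T=m['T'],k=[m['fx'],m['fy'],m['cx'],m['cy']])
def world(f):
    z=np.load(f'pics/{f}.npz');d=z['d'];fx,fy,cx,cy=z['k'];v,u=np.mgrid[:400,:640]
    P=np.stack([(u-cx)/fx*d,(v-cy)/fy*d,d,np.ones_like(d)],-1)@z['T'].T
    P[d==0]=np.nan
    return P[...,:3]
E
python3 - <<'E'
from h import *
print(manip.state())
for n in('scene','top'):
    grab(n,n+'0'); print(optics.camera_model(n))
E
```

```text
{'time': 0.0, 'q': array([-1.50507482e+00,  2.45800459e-01,  1.55898599e+00,  7.28203179e-06,
        1.33869402e+00, -1.74114013e-01]), 'dq': array([-0.00113147,  0.0016009 , -0.00018525,  0.00222782,  0.0017558 ,
       -0.00059148]), 'joint_torque': array([-7.67328420e-04, -4.15831769e+01, -3.14603698e+01,  6.84817834e-02,
        3.32000444e-02, -1.29463351e-04]), 'eef_pos': array([ 0.15436233, -0.63079709,  0.20436913]), 'orientation': array([-9.42332383e-04,  9.92818136e-01,  1.19629672e-01,  5.46687423e-05]), 'contact_force': array([0.23527427, 0.07201155, 0.04139706]), 'wrist_torque': array([ 0.00801771,  0.02399429, -0.03875213]), 'opening': 0.09430594889106925}
{'fx': 370.0563269598562, 'fy': 370.0563269598562, 'cx': 316.6580807365347, 'cy': 198.06478678645607, 'T': array([[-0.69798126,  0.5975498 , -0.39465984,  1.03126641],
       [ 0.71609549,  0.58657433, -0.37833557,  0.48462743],
       [ 0.00542299, -0.54668527, -0.83732061,  1.14234369],
       [ 0.        ,  0.        ,  0.        ,  1.        ]])}
{'fx': 370.5735770189836, 'fy': 370.5735770189836, 'cx': 315.2110390320273, 'cy': 198.8507429214858, 'T': array([[ 5.35748141e-03, -9.93390064e-01,  1.14662453e-01,
         4.25470261e-01],
       [-9.99985649e-01, -5.32227761e-03,  6.13163426e-04,
         1.53394615e-02],
       [ 1.15494899e-06, -1.14664092e-01, -9.93404322e-01,
         1.10794112e+00],
       [ 0.00000000e+00,  0.00000000e+00,  0.00000000e+00,
         1.00000000e+00]])}
```

View pics/scene0.png

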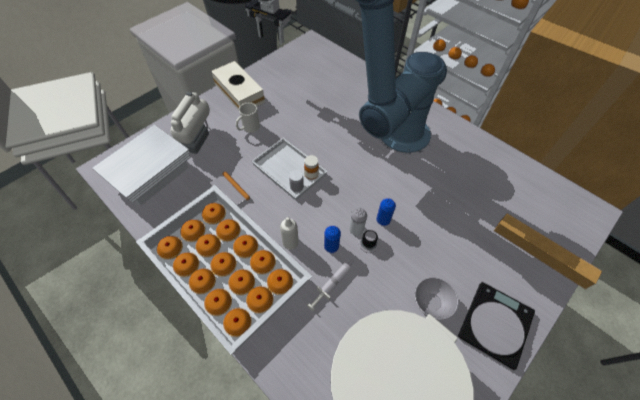

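View pics/top0.png

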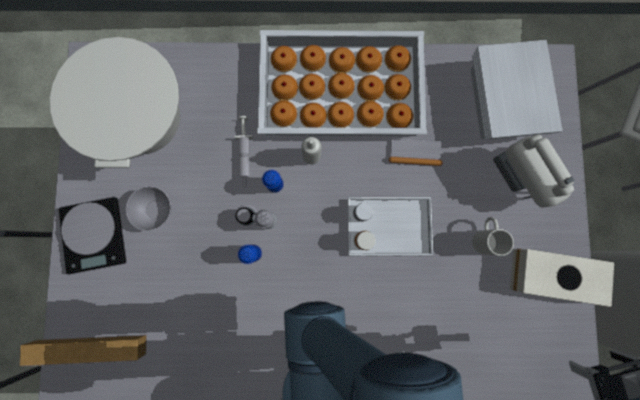

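The scene view shows the shaker at (358,222) and the tower at (370,239). In the top view the shaker is at (265,219), the tower at (245,215) and the tray around (390,226), with the jar and tin at its left end. There are blue look-alikes at (272,181) and (250,254).

```bash
python3 - <<'E'
from h import *
a=cv2.imread('pics/top0.png')[150:290,205:465];b=cv2.imread('pics/scene0.png')[180:270,300:420]
a=cv2.resize(a,None,fx=3,fy=3,interpolation=2)
b=cv2.resize(b,(373,280),interpolation=2)
cv2.imwrite('pics/c1.png',np.vstack([a[:300],np.hstack([b,np.zeros((280,780-373,3),np.uint8)])]))
from scipy import ndimage
for n in('top0','scene0'):
    W=world(n);z=W[...,2]
    for nm,(x0,x1,y0,y1),lo,hi in [('shaker/tower',(0.3,0.55,0.08,0.32),.03,.2),('tray etc',(.25,.5,-.35,-.03),.012,.2)]:
        m=(W[...,0]>x0)&(W[...,0]<x1)&(W[...,1]>y0)&(W[...,1]<y1)&(z>lo)&(z<hi)
        l,k=ndimage.label(m)
        for i in range(1,k+1):
            q=W[l==i]
            if len(q)<25: continue
            t=q[q[:,2]>q[:,2].max()-.012]
            print(n,nm,len(q),'min',q.min(0).round(3),'max',q.max(0).round(3),'topmean',t.mean(0).round(4),len(t))
E
```

```text
top0 shaker/tower 592 min [0.464 0.129 0.03 ] max [0.523 0.242 0.121] topmean [0.4888 0.1544 0.1147] 183
top0 shaker/tower 363 min [0.367 0.172 0.031] max [0.418 0.223 0.12 ] topmean [0.3927 0.1972 0.114 ] 199
top0 tray etc 81 min [ 0.487 -0.139  0.015] max [ 0.5   -0.099  0.083] topmean [ 0.4956 -0.121   0.0794] 50
top0 tray etc 362 min [ 0.39  -0.326  0.012] max [ 0.5  -0.08  0.03] topmean [ 0.4204 -0.2081  0.0233] 336
top0 tray etc 347 min [ 0.405 -0.149  0.015] max [ 0.459 -0.096  0.094] topmean [ 0.4314 -0.1241  0.0892] 259
scene0 shaker/tower 319 min [0.367 0.175 0.03 ] max [0.421 0.227 0.117] topmean [0.3961 0.2017 0.111 ] 108
scene0 shaker/tower 319 min [0.464 0.13  0.031] max [0.517 0.184 0.117] topmean [0.4918 0.1591 0.1108] 109
scene0 shaker/tower 202 min [0.479 0.192 0.03 ] max [0.526 0.247 0.058] topmean [0.5029 0.2231 0.0515] 154
scene0 tray etc 501 min [ 0.387 -0.324  0.012] max [ 0.5   -0.077  0.093] topmean [ 0.4328 -0.1212  0.0859] 123
```

View pics/c1.png

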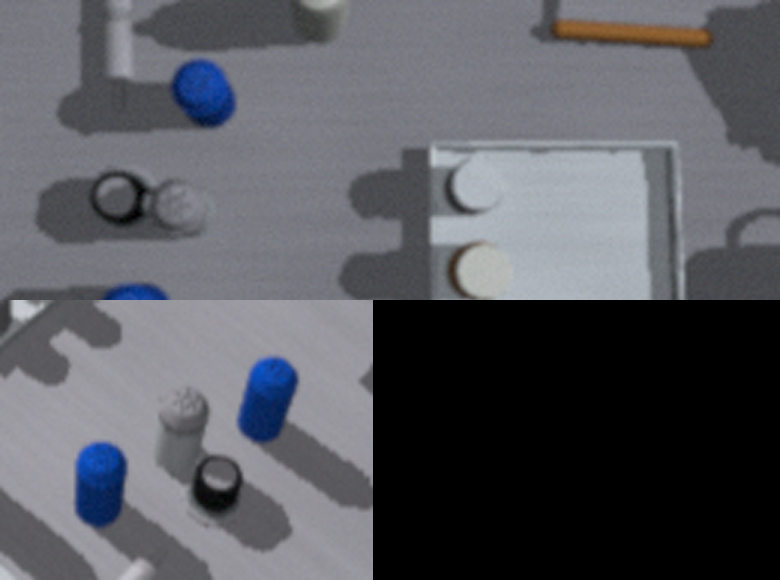

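The crop shows the shaker lid centre at about (265,219) in the top image and the head's disc at (245,215). In the tray the tin is at (362,212) and the jar at (366,240). I'll refine these with cylinder fits and a tray fit.

```bash
python3 - <<'E'
from h import *
from scipy.optimize import least_squares
Ws={n:world(n) for n in('top0','scene0')}
def cyl(nm,c,r,lo,hi,R):
    for n,W in list(Ws.items()):
        P=W.reshape(-1,3);c0=np.array(c)
        for _ in range(3):
            d=np.hypot(*(P[:,:2]-c0).T);q=P[(P[:,2]>lo)&(P[:,2]<hi)&(d<R)&(d>r-.012)]
            if len(q)<8: print(nm,n,len(q));break
            s=least_squares(lambda p:np.hypot(*(q[:,:2]-p).T)-r,c0,loss='soft_l1',f_scale=.002);c0=s.x
        else: print(nm,n,len(q),c0.round(4),'rms',np.sqrt(np.mean(s.fun**2)).round(4))
cyl('shaker',(.4905,.156),.026,.03,.095,.032)
cyl('head',(.502,.219),.025,.015,.05,.029)
cyl('jar',(.431,-.122),.028,.03,.08,.036)
cyl('tin',(.5,-.12),.026,.03,.07,.034)
cyl('blue2',(.595,.13),.026,.03,.09,.045)
for n,W in Ws.items():
    P=W.reshape(-1,3)
    m=(abs(P[:,0]-.47)<.13)&(abs(P[:,1]+.2)<.18)
    r=P[m&(P[:,2]>.012)&(P[:,2]<.03)]
    print(n,'rim',cv2.minAreaRect(r[:,:2].astype(np.float32)*1000),np.percentile(r[:,:2],[1,99],axis=0).round(4).tolist())
    t=P[(abs(P[:,0]-.502)<.012)&(abs(P[:,1]-.219)<.012)];print('head top z',np.nanmedian(t[:,2]).round(4), 'table z',np.nanmedian(P[(abs(P[:,0]-.45)<.02)&(abs(P[:,1]-.0)<.02)][:,2]).round(4))
    for nm,c in(('blue2',(.595,.13)),('bottle',(.66,.02))):
        q=P[(np.hypot(*(P[:,:2]-c).T)<.05)&(P[:,2]>.05)&(P[:,2]<.2)];print(nm,len(q),q.min(0).round(3),q.max(0).round(3))
E
```

```text
shaker top0 41 [0.4895 0.1556] rms 0.0003
shaker scene0 146 [0.4886 0.1568] rms 0.001
head top0 42 [0.5005 0.2194] rms 0.0014
head scene0 111 [0.5    0.2211] rms 0.0025
jar top0 76 [ 0.4317 -0.1261] rms 0.0015
jar scene0 140 [ 0.4298 -0.124 ] rms 0.0024
tin top0 50 [ 0.5127 -0.1219] rms 0.0008
tin scene0 99 [ 0.5112 -0.1202] rms 0.0015
blue2 top0 59 [0.599  0.1379] rms 0.0003
blue2 scene0 129 [0.5981 0.139 ] rms 0.0008
top0 rim ((474.2372741699219, -203.12548828125), (166.69261169433594, 246.00448608398438), 0.28309398889541626) [[0.3905, -0.3249], [0.5578, -0.0802]]
head top z 0.0562 table z 0.0005
blue2 328 [0.573 0.111 0.052] [0.624 0.163 0.122]
bottle 390 [ 0.658 -0.     0.051] [0.71  0.055 0.169]
scene0 rim ((472.9808044433594, -199.8006591796875), (172.60552978515625, 249.2802276611328), 0.02209123969078064) [[0.3891, -0.3224], [0.5586, -0.0782]]
head top z 0.052 table z -0.003
blue2 293 [0.572 0.113 0.051] [0.626 0.166 0.118]
bottle 240 [0.661 0.008 0.051] [0.71  0.058 0.165]
```

>>> send_rows(deltas=[[[0.35,0.8,0,0,0,0.41,1],[0.35,0.8,0,0,0,0.41,1],[0.35,0.8,0,0,0,0.41,1],[0.35,0.8,0,0,0,0.41,1],[0.35,0.8,0,0,0,0.41,1],[0.35,0.8,0,0,0,0.41,1],[0.35,0.8,0,0,0,0.41,1],[0.35,0.8,0,0,0,0.41,1],[0.35,0.8,0,0,0,0.41,1],[0.35,0.8,0,0,0,0.41,1],[0.35,0.8,0,0,0,0.41,1],[0.35,0.8,0,0,0,0.41,1]]], newtons=20)

```text
time: 1.6
eef_pos: [0.4066, -0.0537, 0.2053]
orientation: [0.0, 0.852, 0.523, 0.0]
contact_force: [1.4, -0.3, 0.3]
opening: 0.0937
```

>>> send_rows(deltas=[[[0.35,0.88,0,0,0,0.42,1],[0.35,0.88,0,0,0,0.42,1],[0.35,0.88,0,0,0,0.43,1],[0.33,0.88,0,0,0,0.43,1],[0,0,-0.3,0,0,0,1],[0,0,0,0,0,0,1],[0,0,0,0,0,0,1]]])

```text
time: 2.48
eef_pos: [0.4889, 0.1547, 0.1873]
orientation: [-0.0, 0.767, 0.642, -0.0]
contact_force: [0.0, -1.0, -0.1]
opening: 0.0941
```

```bash
python3 - <<'E'
from h import *
from scipy.spatial.transform import Rotation as R
s=manip.state();print(s['eef_pos'],s['orientation'],s['q']);print(R.from_quat(np.roll(s['orientation'],-1)).as_matrix()[:,1])
grab('wrist','w1');print(optics.camera_model('wrist'))
E
```

```text
[0.48886443 0.15470362 0.18728482] [-1.16908730e-04  7.66998599e-01  6.41648699e-01 -2.86998104e-04] [ 8.51605176e-02 -6.21919387e-02  1.92124647e+00 -1.43989620e-04
  1.28314234e+00  2.62705888e-01]
[ 9.84287239e-01 -1.76573867e-01 -5.47641584e-04]
{'fx': 309.70691628693146, 'fy': 309.70691628693146, 'cx': 319.73924649191014, 'cy': 200.58326694230007, 'T': array([[ 9.84124621e-01, -1.72784589e-01, -4.05489344e-02,
         4.99762931e-01],
       [-1.77478788e-01, -9.57965805e-01, -2.25394756e-01,
         2.19318329e-01],
       [ 1.00247621e-04,  2.29013105e-01, -9.73423334e-01,
         3.67059484e-01],
       [ 0.00000000e+00,  0.00000000e+00,  0.00000000e+00,
         1.00000000e+00]])}
```

View pics/w1.png

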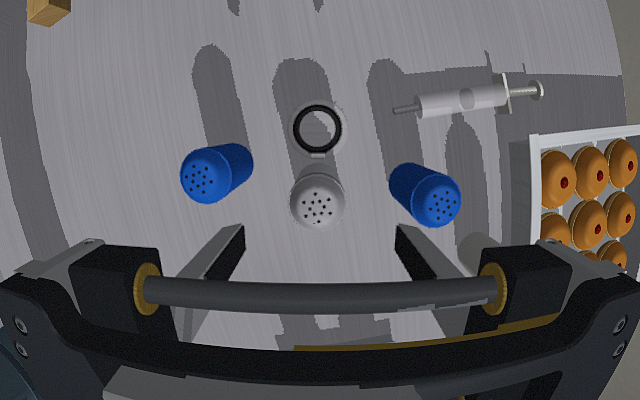

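The wrist view shows the shaker lid at (317,203), centred between the fingertips at columns 240 and 398. The head is at (317,128) and the button at (318,155), facing the shaker. Next I descend and grip.

>>> send_rows(deltas=[[[0,0.02,-0.6,0,0,0,1],[0,0,-0.6,0,0,0,1],[0,0,-0.6,0,0,0,1],[0,0,-0.4,0,0,0,1],[0,0,-0.15,0,0,0,1],[0,0,0,0,0,0,0.5],[0,0,0,0,0,0,0.3],[0,0,0,0,0,0,0.3],[0,0,0,0,0,0,0.3],[0,0,0,0,0,0,0.3]]], newtons=20)

```text
time: 3.78
eef_pos: [0.4887, 0.1572, 0.0468]
orientation: [-0.0, 0.766, 0.642, -0.0]
contact_force: [-2.7, 0.4, 4.3]
opening: 0.0524
```

>>> send_rows(deltas=[[[0,0,0.2,0,0,0,0],[0,0,0.5,0,0,0,0],[0,0,0.6,0,0,0,0],[0,0,0.6,0,0,0,0],[0,0,0.4,0,0,0,0],[0,0,0.1,0,0,0,0],[0,0,0,0,0,0,0]]])

```text
time: 4.65
eef_pos: [0.4889, 0.1569, 0.19]
orientation: [-0.0, 0.766, 0.642, -0.0]
contact_force: [-0.4, -0.3, -2.7]
opening: 0.0527
```

>>> send_rows(deltas=[[[0,-0.3,0,0,0,0,0],[-0.03,-0.6,0,0,0,0,0],[-0.03,-0.8,0,0,0,0,0],[-0.04,-0.85,0,0,0,0,0],[-0.04,-0.85,0,0,0,0,0],[-0.04,-0.85,0,0,0,0,0],[-0.04,-0.85,0,0,0,0,0],[-0.03,-0.8,0,0,0,0,0],[0,-0.6,0,0,0,0,0],[0,-0.4,0,0,0,0,0],[0,0,0,0,0,0,0],[0,0,0,0,0,0,0]]])

```text
time: 6.15
eef_pos: [0.4739, -0.2562, 0.1899]
orientation: [-0.001, 0.766, 0.643, 0.0]
contact_force: [0.1, 1.3, -2.3]
opening: 0.0525
```

```bash
python3 - <<'E'
from h import *
s=manip.state();print(s['time'],s['eef_pos'],s['opening'],s['contact_force'],s['q'])
for n in('scene','top'):grab(n,n+'1')
from scipy.optimize import least_squares
for n in('top1','scene1'):
    P=world(n).reshape(-1,3)
    # head: top disc points
    q=P[(np.hypot(P[:,0]-.5003,P[:,1]-.22)<.04)&(P[:,2]>.015)&(P[:,2]<.065)]
    r=np.hypot(q[:,0]-.5003,q[:,1]-.22);o=q[r>.0275];print(n,len(q),'proud',len(o),o[:,:2].mean(0) if len(o) else '')
a=cv2.imread('pics/top1.png')[150:290,205:465];b=cv2.imread('pics/scene1.png')[120:270,280:440]
cv2.imwrite('pics/c2.png',np.hstack([cv2.resize(a,None,fx=1.7,fy=1.7),cv2.resize(b[:140],None,fx=2,fy=1.7)]))
E
```

```text
6.15 [ 0.47391054 -0.25615508  0.1899085 ] 0.05253303355000136 [ 0.09156724  1.25435507 -2.31521465] [-7.06273651e-01 -2.72413428e-04  1.85588818e+00  3.36359330e-04
  1.28733069e+00 -5.31294498e-01]
top1 275 proud 11 [0.49537796 0.19102191]
scene1 228 proud 7 [0.5097455  0.21937235]
```

View pics/c2.png

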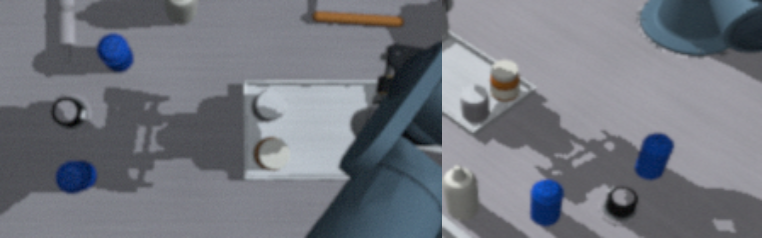

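The shaker is held over the tray's free end. The head now stands alone, with a bright button on its right side at about (84,113) in the crop; the jar and tin are undisturbed.

>>> send_rows(deltas=[[[0,0,-0.5,0,0,0,0],[0,0,-0.6,0,0,0,0],[0,0,-0.6,0,0,0,0],[0,0,-0.4,0,0,0,0],[0,0,-0.1,0,0,0,0],[0,0,-0.05,0,0,0,0],[0,0,-0.03,0,0,0,0],[0,0,-0.02,0,0,0,0],[0,0,0,0,0,0,0]]])

```text
time: 7.38
eef_pos: [0.4744, -0.2572, 0.0529]
orientation: [0.0, 0.766, 0.642, 0.0]
contact_force: [-0.5, 0.1, -2.9]
opening: 0.0527
```

>>> send_rows(deltas=[[[0,0,-0.02,0,0,0,0],[0,0,-0.02,0,0,0,0],[0,0,0,0,0,0,0],[0,0,0,0,0,0,0]]])

```text
time: 7.88
eef_pos: [0.4743, -0.2573, 0.0508]
orientation: [0.0, 0.766, 0.642, -0.0]
contact_force: [-3.3, 1.5, 6.1]
opening: 0.0529
```

>>> send_rows(deltas=[[[0,0,0,0,0,0,0.65],[0,0,0,0,0,0,0.8],[0,0,0,0,0,0,0.8],[0,0,0,0,0,0,0.8],[0,0,0.2,0,0,0,0.8],[0,0,0.5,0,0,0,0.8],[0,0,0.6,0,0,0,0.8],[0,0,0.6,0,0,0,0.8],[0,0,0.6,0,0,0,1],[0,0,0,0,0,0,1]]])

```text
time: 9.12
eef_pos: [0.4759, -0.2584, 0.2043]
orientation: [0.004, 0.766, 0.642, 0.001]
contact_force: [-0.1, -0.2, -0.7]
opening: 0.0914
```

```bash
python3 - <<'E'
from h import *
grab('wrist','w2');s=manip.state();print(s['eef_pos'],s['opening'],s['q'])
E
```

```text
[ 0.47486712 -0.25753729  0.2017921 ] 0.09346504896246606 [-7.06927813e-01 -1.15042246e-02  1.84463795e+00  1.97398699e-05
  1.30489036e+00 -5.31441952e-01]
```

View pics/w2.png

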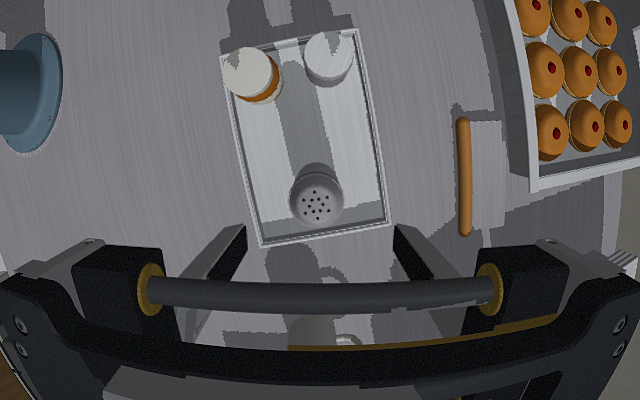

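The shaker stands upright in the tray's free end, lid at (317,200). The jar at (252,75) and tin at (328,58) are clear. Next I go to the tower, turning 90° on the way.

>>> send_rows(deltas=[[[0.04,0.5,0,0,0,0.9,1],[0.04,0.8,0,0,0,0.9,1],[0.04,0.9,0,0,0,0.9,1],[0.04,0.9,0,0,0,0.9,1],[0.05,0.9,0,0,0,0.9,1],[0.05,0.9,0,0,0,0.9,1],[0.05,0.9,0,0,0,0.9,1],[0.05,0.8,0,0,0,0.9,1],[0.04,0.8,0,0,0,0.9,1],[0.04,0.56,0,0,0,0.9,1],[0,0,-0.5,0,0,0,1],[0,0,0,0,0,0,1]]], newtons=35)

```text
time: 10.68
eef_pos: [0.4977, 0.2203, 0.166]
orientation: [-0.004, 0.087, 0.996, -0.001]
contact_force: [-0.6, 0.4, 0.7]
opening: 0.0944
```

>>> send_rows(deltas=[[[0,0,0,0,0,0,1]]])

```text
time: 10.8
eef_pos: [0.5004, 0.2202, 0.1699]
orientation: [-0.0, 0.088, 0.996, -0.0]
contact_force: [0.1, 0.1, 1.5]
opening: 0.0936
```

```bash
python3 - <<'E'
from h import *
from scipy.spatial.transform import Rotation as R
s=manip.state();print(s['time'],s['eef_pos'],s['q'],R.from_quat(np.roll(s['orientation'],-1)).as_matrix()[:,1].round(4))
grab('wrist','w3')
p=cv2.imread('pics/w3.png');cv2.imwrite('pics/w3c.png',cv2.resize(p[60:280,220:420],None,fx=2.7,fy=2.7,interpolation=2))
grab('top','top2')
E
```

```text
10.8 [0.50040465 0.22022369 0.1698636 ] [ 2.07159006e-01  3.99454299e-02  1.85336014e+00 -3.13795175e-05
  1.24920069e+00 -1.18738865e+00] [ 1.753e-01  9.845e-01 -4.000e-04]
```

View pics/w3c.png

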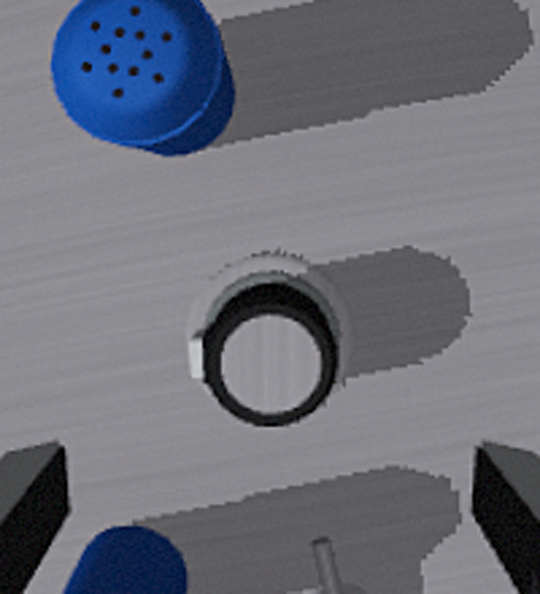

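The crop shows the head disc centre at (271,364), which is (320.4,194.8) in the full image. The button is at (197,357), or (293,192.2), on the left, i.e. the world −y side.

```bash
python3 - <<'E'
from h import *
z=np.load('pics/w3.npz');T=z['T'];fx,fy,cx,cy=z['k']
def ray(u,v,h):
    a=np.array([(u-cx)/fx,(v-cy)/fy]);r=np.hypot(*a);d=T[:3,:3]@np.r_[a/r*np.sin(r),np.cos(r)]
    return T[:3,3]+d*(h-T[2,3])/d[2]
c=ray(320.4,194.8,.054);b=ray(293,192.2,.04);print(c,b,np.degrees(np.arctan2(*(c-b)[:2])),np.hypot(*(c-b)[:2]))
for r,h in((135,.044),):pass
for u,v in((291.5,184.4),(291.5,200)):print(ray(u,v,.04))
E
```

```text
[0.49700326 0.22090712 0.054     ] [0.49233302 0.19331001 0.04      ] 9.605126689752012 0.027989488355562097
[0.4841154  0.19336515 0.04      ]
[0.50008441 0.19019317 0.04      ]
```

>>> send_rows(deltas=[[[-0.03,0,-0.5,0,0,0,1],[0,0,-0.6,0,0,0,1],[0,0,-0.6,0,0,0,1],[0,0,-0.5,0,0,0,1],[0,0,-0.25,0,0,0,1],[0,0,0,0,0,0,1],[0,0,0,0,0,0,1]]])

```text
time: 11.78
eef_pos: [0.5001, 0.2208, 0.0246]
orientation: [0.001, 0.088, 0.996, 0.0]
contact_force: [1.0, 0.7, -0.0]
opening: 0.0937
```

>>> send_rows(deltas=[[[-0.02,0,-0.1,0,0,0,1],[0,0,-0.07,0,0,0,1],[0,0,0,0,0,0,0.75],[0,0,0,0,0,0,0.65],[0,0,0,0,0,0,0.6],[0,0,0,0,0,0,0.4],[0,0,0,0,0,0,0],[0,0,0,0,0,0,0],[0,0,0,0,0,0,0]]])

```text
time: 12.9
eef_pos: [0.4976, 0.2208, 0.0129]
orientation: [0.0, 0.088, 0.996, 0.0]
contact_force: [0.1, 0.4, 0.6]
opening: 0.0497
```

The opening is 49.7 mm, so the button is flush. I'll pull up gently first.

>>> send_rows(deltas=[[[0,0,0.05,0,0,0,0],[0,0,0.1,0,0,0,0],[0,0,0.15,0,0,0,0],[0,0,0.15,0,0,0,0],[0,0,0,0,0,0,0]]])

```text
time: 13.52
eef_pos: [0.4976, 0.2208, 0.0405]
orientation: [0.0, 0.088, 0.996, 0.0]
contact_force: [2.0, 3.4, -3.4]
opening: 0.0496
```

>>> send_rows(deltas=[[[0,0,0.15,0,0,0,0],[0,0,0.2,0,0,0,0],[0,0,0.2,0,0,0,0],[0,0,0.2,0,0,0,0],[0,0,0.2,0,0,0,0],[0,0,0.2,0,0,0,0],[0,0,0.2,0,0,0,0],[0,0,0.15,0,0,0,0],[0,0,0.1,0,0,0,0],[0,0,0,0,0,0,0],[0,0,0,0,0,0,0]]])

```text
time: 14.9
eef_pos: [0.4976, 0.2208, 0.1356]
orientation: [0.0, 0.088, 0.996, 0.0]
contact_force: [3.7, 4.4, -4.3]
opening: 0.0497
```

```bash
python3 - <<'E'
from h import *
s=manip.state();print(s['eef_pos'],s['opening'],s['contact_force'])
grab('scene','s3');P=world('s3')
p=cv2.imread('pics/s3.png');cv2.imwrite('pics/s3c.png',cv2.resize(p[110:280,240:440],None,fx=3,fy=3,interpolation=2))
E
```

```text
[0.4976239  0.22076212 0.13564366] 0.04972400971067499 [ 3.72497135  4.37781579 -4.27641257]
```

View pics/s3c.png

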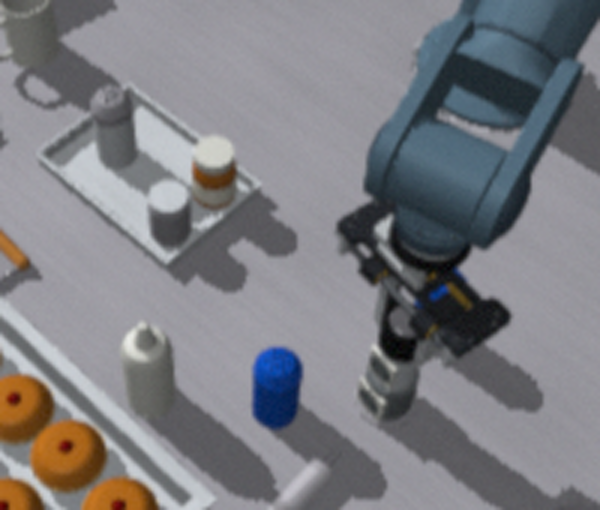

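The head is gripped and the column has risen, with two outlets showing at (385,365) and (372,400). I'll creep to the hard stop, watching the force.

>>> send_rows(deltas=[[[0,0,0.05,0,0,0,0],[0,0,0.04,0,0,0,0],[0,0,0.03,0,0,0,0],[0,0,0,0,0,0,0],[0,0,0,0,0,0,0]]])

```text
time: 15.58
eef_pos: [0.4976, 0.2207, 0.1425]
orientation: [0.0, 0.088, 0.996, 0.0]
contact_force: [4.2, 4.2, -6.9]
opening: 0.0496
```

>>> send_rows(deltas=[[[0,0,0.02,0,0,0,0],[0,0,0,0,0,0,0],[0,0,0,0,0,0,0]]])

```text
time: 15.95
eef_pos: [0.4976, 0.2208, 0.143]
orientation: [0.0, 0.088, 0.996, 0.0]
contact_force: [6.6, 3.9, -9.6]
opening: 0.0495
```

>>> send_rows(deltas=[[[0,0,0.02,0,0,0,0],[0,0,0,0,0,0,0],[0,0,0,0,0,0,0]]])

```text
time: 16.32
eef_pos: [0.4975, 0.2207, 0.143]
orientation: [0.0, 0.088, 0.996, 0.0]
contact_force: [9.4, 4.9, -16.9]
opening: 0.0495
```

>>> send_rows(deltas=[[[0,0,0,0,0,0,0],[0,0,0,0,0,0,0],[0,0,0,0,0,0,0],[0,0,0,0,0,0,0],[0,0,0,0,0,0,0],[0,0,0,0,0,0,0],[0,0,0,0,0,0,0],[0,0,0,0,0,0,0]]])

```text
time: 17.32
eef_pos: [0.4975, 0.2207, 0.1431]
orientation: [0.0, 0.088, 0.996, 0.0]
contact_force: [9.3, 5.8, -15.6]
opening: 0.0493
```

>>> send_rows(deltas=[[[0,0,0,0,0,0,0],[0,0,0,0,0,0,0],[0,0,0,0,0,0,0],[0,0,0,0,0,0,0],[0,0,0,0,0,0,0],[0,0,0,0,0,0,0]]], newtons=48)

```text
time: 18.08
eef_pos: [0.4975, 0.2207, 0.143]
orientation: [0.0, 0.088, 0.996, 0.0]
contact_force: [8.7, 5.7, -16.0]
opening: 0.0493
```

```bash
python3 - <<'E'
from h import *
grab('wrist','w4');grab('scene','s4')
p=cv2.imread('pics/w4.png');q=cv2.imread('pics/s4.png')[110:280,240:440]
cv2.imwrite('pics/e.png',np.hstack([cv2.resize(p[100:300,180:460],(420,300)),cv2.resize(q,(353,300))]))
E
```

```text
(no output)
```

View pics/e.png

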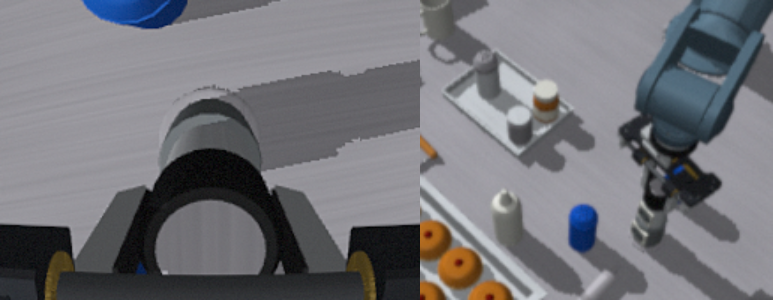

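The head is centred between both pads with the column fully up and both outlets showing. The shaker is upright on the tray and the bystanders I can see are undisturbed.

```bash
python3 -c "
from plant import close_job
print(close_job())"
```

```text
the job is handed in; nothing more can be done
None
```

The job is done and handed in at about 18 s of the 54 s allowed. The shaker is on the tray, and the arm is still gripping the head with the tower fully up.

- **Shaker:** I lifted it off the button side and set it upright in the tray's free end. The wrist and scene pictures show it standing there, clear of the jar and tin.
- **Tower:** I squeezed the head along the button line and drew it up in one pull past the first stop to the second. The finger opening of 49.3–49.7 mm shows the button stayed flush throughout.
- **At the second stop:** the measured rise is 130.1 mm. The downward force on the tool rose to about 16 N with no further movement, so the tower is against its end stop. The pose held for the last 1.8 s at a 35 N then 48 N grip, with no slip seen, and both outlets show in the last scene picture.
- **Disagreements:** the wrist and fixed cameras differed by about 3 mm on the head's x position, so I gripped close to the wrist camera's figure. About 10 N of sideways force remains in the grip from this. The bystanders still in view in the last pictures look undisturbed; I did not measure them again.

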